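# Blank reading: hold the glass cell in the light path

### The job

Open the lamp's shutter fully by sliding its tab to the far stop. Then pick up the square glass cell, touching it with the fingers only on its two frosted faces, never on the clear ones, and hold it up in the light path half-way between lamp and detector: upright, centred on the beam, with its clear faces square to the beam. Do not bump the cell against the photometer or shift the vial, beaker or tube rack, and finish while still holding the cell there, steady, not put down.

Things in the scene. Friction and masses are not known exactly. Their poses are not given: they have to be found in the camera images.
- cell_mid (a point): Centre of the loose square glass cell (cuvette), 30 x 30 mm, 65 mm high, about 90 g, empty, open at the top, walls 4 mm, standing upright on the table. The point is 32.5 mm above its underside; z up. Its two frosted faces (opaque white, 30 mm wide, full height) look along its own +y and -y, 30 mm apart; its two clear see-through faces look along its own +x and -x.
- beam_mid (a point): Middle of the photometer's light path, on the beam, 95 mm above the table. The beam runs along this point's own y axis: lamp at +y (shutter blade 78 mm away), detector at -y (front 85 mm away). z is up, x lies across the beam. Between lamp and detector all above the 16 mm base is free.
- photometer: Fixed to the table, origin at the centre of its underside, axes as beam_mid. Steel base 90 (x) x 330 (y) mm, 16 mm high; on posts a lamp (grey ribbed round tube, 39 mm diameter, top at height 115 mm, at +y) and a detector (grey box, 46 mm wide, top at height 115 mm, at -y) face each other.
- shutter_tab (a point): Upright aluminium tab on the shutter blade, 12 mm wide along the slide (x), 10 mm along the beam (y). The point is on its centre line at height 139 mm; its top is at 156 mm, the blade under it (40 x 4 mm) ends at height 112 mm. Axes as beam_mid; it slides along its own +x to open, on the lamp side, 80 mm from beam_mid along y. It takes about 2 N and stays where left.
- shutter (a joint): How far the shutter is slid, in m: 0 shut (blade in front of the lamp), 0.04 fully open, at its stop; it grows along +x of beam_mid. It starts shut or up to 6 mm open.
- vial: Bystander: round glass vial with a yellow cap, 29 mm diameter, 52 mm high, loose; the origin is the centre of its underside.
- beaker: Bystander: empty clear beaker, 68 mm diameter, 75 mm high, mouth up, loose; the origin is the centre of its underside.
- tube_rack: Bystander: white rack, 80 x 140 mm, 86 mm high, with six yellow-capped tubes, loose; the origin is the centre of its underside.
Mind the look-alikes: they are no part of the job. Of the things like the part that bears cell_mid, leave any that is blue; of the rest the smaller one is meant.

How it is judged:
By the outcome, as a careful person would: the job done as asked, in the order asked, and still so for the second after the job is handed in, while the arm keeps its last pose, push and grip.
It also fails if it takes over 50 s, if anything falls off the work surface, if the arm or the gripper's body presses on something with over 40 N, if the wrist force passes 120 N, or if a joint passes its speed limit or range.

### The arm

A 6-joint arm with a two-finger parallel gripper is mounted at the origin on the work surface. World frame = base frame: x ahead of the robot, y to its left, z up, the work surface at z = 0. Lengths are in mm, angles in rad, forces in N, time in s.
With the tool pointing down it reaches from about 350 to 875 mm from the base axis. Payload 4.2 kg.
Tool frame: the origin (TCP) lies at the very end of the fingers, on their centre line; the grasp point (between the pads) lies arm.hold_point_z behind it (arm.hold_point_z is the distance from the TCP to the grasp point, in mm); z points along the fingers, y is the direction in which the jaws open and shut (so a half turn about z gives the same grasp; the last joint's range is limited). The gripper opens to 85 mm and grips with 20 to 120 N. Pads are 22 mm wide; open, the fingers measure 114 mm over their backs; the gripper's body (76 mm by 85 mm) begins 54 mm behind the grasp point. The pads swing forward as they close: fully open they stand 13 mm farther back than shut.
Start: joints at [1.557, 0.385, 0.008, 0, -1.194, -0.259], TCP at [168.361, 601.875, 231.312] pointing down, gripper open.
Joint ranges: [-3.14, 3.14], [-1.21, 2.06], [-1.07, 1.41], [-3.16, 2.05], [-2.99, -0.16], [-3.1, 3.1]. Speed limits (rad/s): [2.79, 2.79, 3.14, 3.14, 3.14, 3.14].

### API

Orientations are given as a unit quaternion [x, y, z, w].
In Python, from bench import arm gives the robot as it stands.
- The arm moves only by the tool step_arm, never from a script. Its argument "series" is a list of rows, each a list of 6 numbers: the shift along the world's x, y, z scaled (see below), then the turn, a rotation vector about the world's x, y, z scaled (see below). A call has 1 to 12 rows; each row is the pose to reach, as a shift and turn from the pose commanded when the call began; what a row does not reach only later rows make up. The controller multiplies each number of a shift by 400 mm and each number of a turn by pi/2 rad. A row lasts 1/12 s, in which the tool goes at most 41.7 mm and 7.16 degrees, less where a joint would pass 70% of its speed; a pose out of reach is approached as far as the arm can. A call with a number of a shift or a turn outside -1 to 1 is refused whole. A call with a gripper value outside its range is refused whole. "jaw" is the opening, from -1 (shut) to 1 (fully open), set as the call begins (left out, the last holds). The fingers move at their own pace and stop on an object; the grip force is fixed at half the most. Time passes only in rows, so rows that repeat a pose let the fingers close. It gives the time, the measured TCP pose, the force and the opening at its end, in the units of the state.
- arm.read_state(): the state, without advancing time (a new reading comes with each control period).
- arm.get_image(name): name is "scene" or "top" or "wrist"; returns a dict with "image" (480x640x3 uint8, red, green, blue), "camera_matrix" (3x3 intrinsics, pixels), "world_from_camera" (4x4, takes a point from camera to world coordinates). Camera axes: x right, y up, looking along -z (the intrinsics and any distortion apply to the point x, -y, -z); pixel columns grow to the right and rows downward; lengths in mm; the calibration is good to about 2 mm. A picture is of the moment at which its call begins. There is no depth.
- arm.job_done(): hands the job in, once; it reports no verdict.
The state is a dict: "clock": time; "joints": joint angles; "joint_vel": joint speeds; "joint_efforts": joint torques, N m; "position": TCP position; "ee_rot": TCP orientation; "contact_force": force on the tool from outside, world axes, zero at the start; "wrist_torque": the same for the moment, N m; "gripper_width": finger opening in mm.
Only numpy, scipy, OpenCV 4.12 (cv2) and the standard library are available. Lean on these libraries where they do the work, as an engineer would, in place of code of your own. Each camera call takes 0.05 s, during which the arm holds its last target.

## Working session

There is one attempt and no reset: what is moved stays moved. The work goes in short steps, Python scripts to look and compute and a tool call to move; the robot and the scene stay as the last step left them, time stands still between calls to the robot, and variables do not carry over. Pictures are saved under pics/ and viewed, and the job is handed in when it is done.

Besides the shell and the picture viewer there is one more tool, called as name(argument=value, ...) on one line, values as JSON. step_arm: Moves the arm, as the interface text tells. Shifts and turns lie within -1 to 1; 1 stands for 400 mm of shift or pi/2 rad of turn. Its arguments: {"type":"object","properties":{"series":{"type":"array","items":{"type":"array","items":{"type":"number","minimum":-1,"maximum":1}}},"jaw":{"type":"number"}},"required":["series"]}

```bash
mkdir -p pics; ls
python3 - <<'E'
from bench import arm
import cv2,numpy as np,pickle
s=arm.read_state();print(s); print(arm.hold_point_z)
d={}
for n in("scene","top","wrist"):
    r=arm.get_image(n);d[n]=r;cv2.imwrite(f"pics/{n}0.png",r["image"][:,:,::-1]);print(n,r["camera_matrix"],r["world_from_camera"],[k for k in r])
pickle.dump(d,open("im0.pkl","wb"))
E
```

```text
pics
{'clock': 0.0, 'joints': array([ 1.55659328e+00,  3.85546127e-01,  6.63701569e-03, -5.12949155e-04,
       -1.19400723e+00, -2.58588862e-01]), 'joint_vel': array([ 1.08450518e-06, -7.83010462e-05,  1.52031547e-03,  1.16321047e-03,
       -2.11903419e-04, -7.84842023e-04]), 'joint_efforts': array([ 2.85699789e-04, -3.92285550e+01,  1.88405997e+01,  4.18602437e+00,
       -4.60305746e-03, -2.30808375e-06]), 'position': array([168.21539332, 601.33055737, 230.23019338]), 'ee_rot': array([ 9.90699029e-01, -1.36067093e-01, -1.07402204e-04,  1.08115985e-03]), 'contact_force': array([-0.10883454,  0.86061429,  0.94771547]), 'wrist_torque': array([-0.02280956, -0.00326506,  0.02856326]), 'gripper_width': 85.66697531038096}
18.700000000000003
scene [[577.2924222    0.         326.8562433 ]
 [  0.         577.2924222  245.42799111]
 [  0.           0.           1.        ]] [[ 5.42771492e-01 -5.94647782e-01  5.93121508e-01  1.28911988e+03]
 [ 8.39832469e-01  3.76722727e-01 -3.90847044e-01 -5.12904151e+02]
 [ 8.97397586e-03  7.10263334e-01  7.03878871e-01  1.06750189e+03]
 [ 0.00000000e+00 
[... 295 characters left out ...]

 [-9.99185817e-01 -3.18700028e-02 -2.47387399e-02  2.94011641e+01]
 [-2.80179181e-02  1.06933881e-01  9.93871290e-01  1.18224787e+03]
 [ 0.00000000e+00  0.00000000e+00  0.00000000e+00  1.00000000e+00]] ['image', 'camera_matrix', 'world_from_camera']
wrist [[410.88961227   0.         312.67972263]
 [  0.         410.88961227 245.59139753]
 [  0.           0.           1.        ]] [[-2.70197458e-01  9.10227437e-01  3.13814191e-01  2.49994766e+02]
 [-9.62803345e-01 -2.56033332e-01 -8.63519055e-02  5.79519601e+02]
 [ 1.74701914e-03 -3.25473418e-01  9.45549577e-01  3.72886612e+02]
 [ 0.00000000e+00  0.00000000e+00  0.00000000e+00  1.00000000e+00]] ['image', 'camera_matrix', 'world_from_camera']
```

View pics/scene0.png

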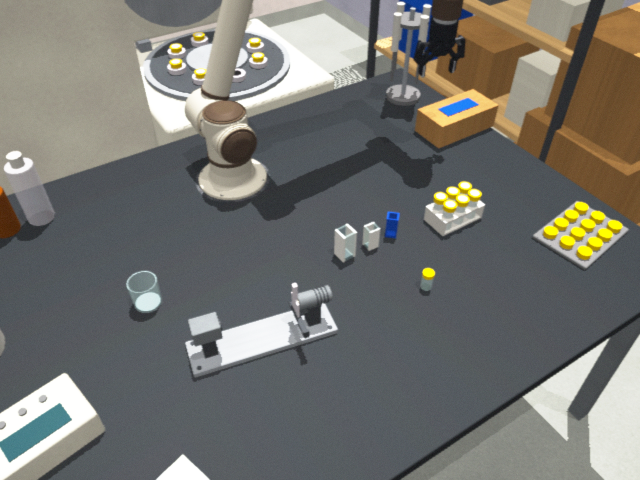

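View pics/top0.png

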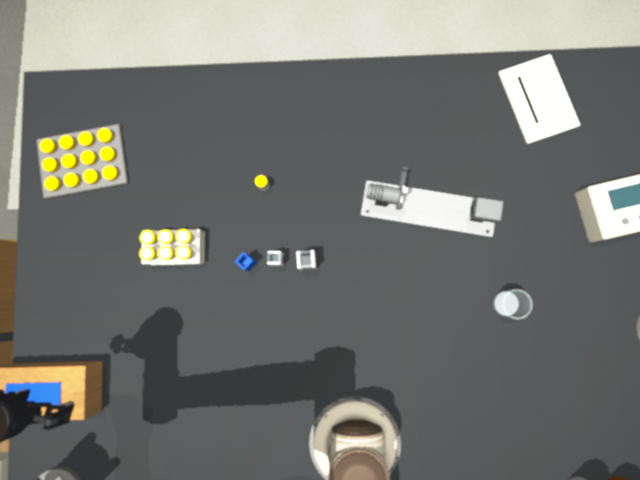

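View pics/wrist0.png

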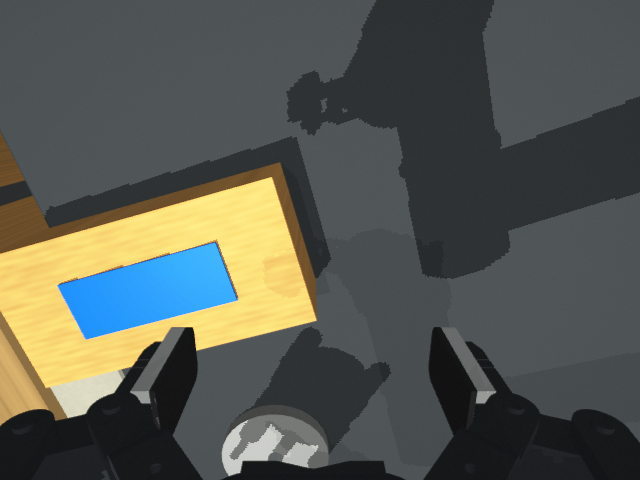

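Candidates in the top picture are a blue cell at (245,261), a small white/clear cell at (275,258) and a larger one at (306,259). In the scene picture they are at (392,225), (371,236) and (345,243). The smaller one that isn't blue, top (275,258), fits the description. I'll confirm it in an enlarged crop.

Run:
```python
import cv2,pickle,numpy as np
d=pickle.load(open("im0.pkl","rb"))
s=d["scene"]["image"][195:275,320:420,::-1];t=d["top"]["image"][235:285,225:330,::-1]
p=d["top"]["image"][160:245,350:510,::-1]; q=d["scene"]["image"][270:375,180:345,::-1]
f=lambda a,k:cv2.resize(a,None,fx=k,fy=k,interpolation=cv2.INTER_CUBIC)
def pad(a,b):
    h=a.shape[0]+b.shape[0];w=max(a.shape[1],b.shape[1]);o=np.zeros((h,w,3),np.uint8);o[:a.shape[0],:a.shape[1]]=a;o[a.shape[0]:,:b.shape[1]]=b;return o
def hp(a,b):
    return pad(a.transpose(1,0,2),b.transpose(1,0,2)).transpose(1,0,2)
o=hp(f(s,4),f(t,3.7)); cv2.imwrite("pics/crop_cells.png",o)
cv2.imwrite("pics/crop_ph.png",hp(f(p,2.4),f(q,2.4)));print(o.shape)
```

```text
(320, 788, 3)
```

View pics/crop_cells.png

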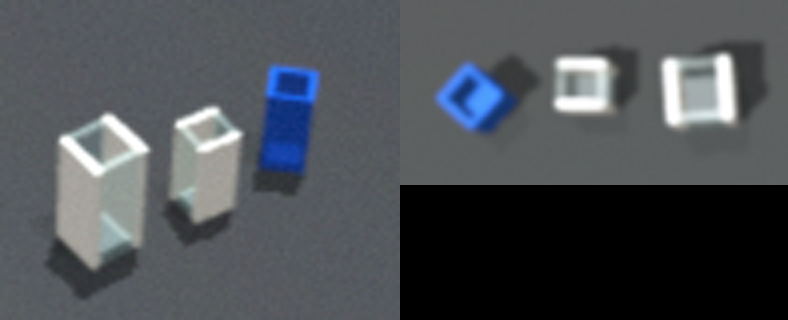

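View pics/crop_ph.png

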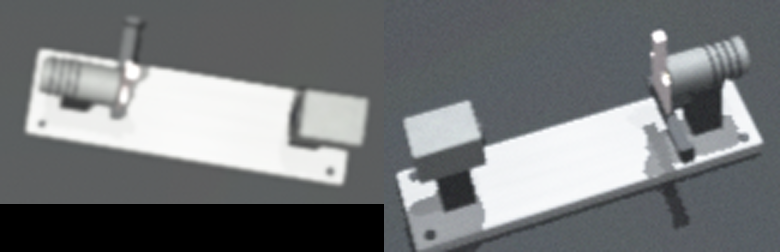

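The crop shows the small cell between the blue cell and the large one. Its white frosted faces look towards the top and bottom of the top picture (roughly world ±x), and its clear ones look along ±y. The photometer's lamp is on the +y side, and the tab is at top (402,188). Next I'll measure both.

```bash
cat > h.py <<'E'
import numpy as np,cv2
def ray(r,uv):
    K=np.array(r["camera_matrix"]);T=np.array(r["world_from_camera"])
    p=np.linalg.inv(K)@[uv[0],uv[1],1]
    return T[:3,3],T[:3,:3]@np.array([p[0],-p[1],-p[2]])
def plane(r,uv,z):
    o,d=ray(r,uv);return o+d*(z-o[2])/d[2]
def proj(r,P):
    T=np.array(r["world_from_camera"]);c=T[:3,:3].T@(np.array(P)-T[:3,3]);q=np.array(r["camera_matrix"])@np.array([c[0],-c[1],-c[2]]);return q[:2]/q[2]
def cross(r1,u1,r2,u2):
    o1,d1=ray(r1,u1);o2,d2=ray(r2,u2)
    A=np.stack([d1,-d2],1);t=np.linalg.lstsq(A,o2-o1,rcond=None)[0]
    a=o1+t[0]*d1;b=o2+t[1]*d2;return (a+b)/2,np.linalg.norm(a-b)
def quad(mask):
    c=max(cv2.findContours(mask.astype(np.uint8),cv2.RETR_EXTERNAL,cv2.CHAIN_APPROX_NONE)[0],key=cv2.contourArea)
    return c,cv2.boxPoints(cv2.minAreaRect(cv2.convexHull(c)))
E
python3 - <<'E'
import pickle;from h import *
d=pickle.load(open("im0.pkl","rb"));t=d["top"];s=d["scene"]
g=t["image"].astype(int).min(2)
m=np.zeros_like(g,bool);m[170:245,355:506]=g[170:245,355:506]>165
# base rect corners from white mask on z=16
c,b=quad(m);print("base px",b)
P=np.array([plane(t,u,16)[:2] for u in b]);print(P,np.linalg.norm(P-np.roll(P,1,0),axis=1));print("ctr",P.mean(0))
E0=[P[i]-P[i-1] for i in range(4)];L=max(E0,key=np.linalg.norm);L=L*np.sign(L[1]);print("yaw of y axis",np.arctan2(-L[0],L[1]))
m=np.zeros_like(g,bool);m[245:272,262:288]=g[245:272,262:288]>120
c,b=quad(m);P=np.array([plane(t,u,65)[:2] for u in b]);print("cell px",b,P,P.mean(0),np.linalg.norm(P-np.roll(P,1,0),axis=1))
for i in range(4):
    e=P[i]-P[i-1];print(np.arctan2(e[1],e[0]))
E
```

```text
base px [[359.86487 214.81082]
 [365.8919  178.64865]
 [498.21625 200.7027 ]
 [492.1892  236.86487]]
[[ 553.62869687  -32.99720384]
 [ 645.07562475  -51.52772978]
 [ 577.46150572 -376.77399858]
 [ 487.71319276 -355.94191919]] [329.60300796  93.30552508 332.1999465   92.13433241]
ctr [ 565.96975502 -204.31021285]
yaw of y axis -0.20496654646987603
cell px [[266. 250.]
 [282. 250.]
 [282. 265.]
 [266. 265.]] [[468.10177094 195.94461813]
 [466.89049648 157.72406206]
 [431.15070321 158.42119917]
 [432.32379043 196.51210136]] [449.61669027 177.15049518] [35.78248072 38.23974493 35.74659177 38.10896173]
-0.015859912969252685
-1.6024774247920135
3.122089219186506
1.5400090129810313
```

step_arm(series=[[0.5,-0.95,0.175,0,0,-0.93],[0.5,-0.95,0.175,0,0,-0.93],[0.5,-0.95,0.175,0,0,-0.93],[0.5,-0.95,0.175,0,0,-0.93],[0.5,-0.95,0.175,0,0,-0.93],[0.5,-0.95,0.175,0,0,-0.93],[0.5,-0.95,0.175,0,0,-0.93],[0.5,-0.95,0.175,0,0,-0.93],[0.5,-0.95,0.175,0,0,-0.93],[0.5,-0.95,0.175,0,0,-0.93],[0.5,-0.95,0.175,0,0,-0.93],[0.5,-0.95,0.175,0,0,-0.93]])

```text
clock: 1.15
position: [369.4, 219.0, 302.2]
ee_rot: [-0.643, 0.766, -0.0, 0.001]
contact_force: [0.4, 1.1, 0.2]
gripper_width: 85.1
```

step_arm(series=[[0.19,-0.3,0,0,0,0],[0.19,-0.3,0,0,0,0],[0.19,-0.3,0,0,0,0],[0.19,-0.3,0,0,0,0],[0.19,-0.3,0,0,0,0],[0.19,-0.3,0,0,0,0]])

```text
clock: 1.65
position: [444.4, 101.1, 300.9]
ee_rot: [-0.646, 0.763, 0.0, -0.0]
contact_force: [-0.0, 0.8, 1.0]
gripper_width: 85.5
```

```bash
cat > shot.py <<'E'
import sys,pickle,cv2
from bench import arm
tag=sys.argv[1];d={}
for n in sys.argv[2:]:
    r=arm.get_image(n);d[n]=r;cv2.imwrite(f"pics/{n}_{tag}.png",r["image"][:,:,::-1])
d["st"]=arm.read_state();print(d["st"]["position"],d["st"]["contact_force"])
pickle.dump(d,open(f"im_{tag}.pkl","wb"))
E
python3 shot.py a wrist
```

```text
[444.12251768 101.74423291 301.01346143] [-0.61921802  0.26558817  0.05978529]
```

View pics/wrist_a.png

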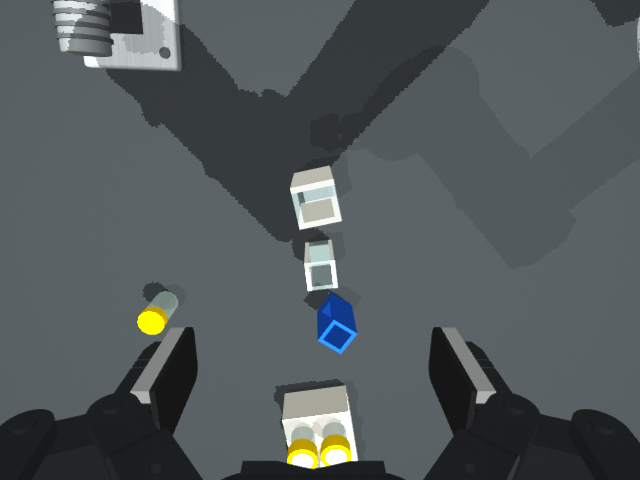

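The wrist picture shows the small cell at (320,265), with its clear face towards us (−y) and white walls left and right (±x). That confirms the frosted faces look along roughly ±x. I'll measure the rim.

Run:
```python
import pickle;from h import *
w=pickle.load(open("im_a.pkl","rb"))["wrist"]
im=w["image"];c=im[150:370,250:400,::-1]
cv2.imwrite("pics/crop_a.png",cv2.resize(c[80:150,40:110],None,fx=8,fy=8,interpolation=cv2.INTER_NEAREST))
```

```text
(no output)
```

View pics/crop_a.png

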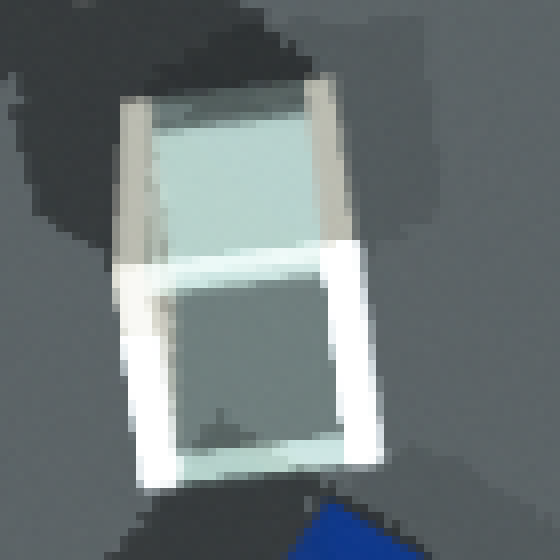

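Run:
```python
import pickle;from h import *
w=pickle.load(open("im_a.pkl","rb"))["wrist"]
f=lambda l:[(290+x/8-.5,230+y/8-.5) for x,y in l]
P=np.array([plane(w,u,65)[:2] for u in f([(112,265),(366,240),(383,465),(138,490)])])
print(P,P.mean(0),np.linalg.norm(P-np.roll(P,1,0),axis=1))
for i in range(4):
    e=P[i]-P[i-1];print(np.arctan2(e[1],e[0]))
B=np.array([plane(w,u,0)[:2] for u in f([(122,97),(335,75)])]);print("bottom",B,B.mean(0),"rim front",P[:2].mean(0))
# vial, beaker
t=pickle.load(open("im0.pkl","rb"))["top"]
print(plane(t,(262,182),52),"large top",plane(t,(306,259),85))
```

```text
[[464.66833635 163.34603938]
 [433.23433938 165.27085205]
 [435.607072   195.69153017]
 [466.69473404 193.98969042]] [450.05112044 179.574528  ] [30.71057858 31.49287331 30.51307125 31.13420931]
-1.636828004055278
3.0804355455718526
1.4929565585650035
-0.05468866579215896
bottom [[464.55637218 163.18096779]
 [434.18621586 164.94100508]] [449.37129402 164.06098644] rim front [448.95133786 164.30844571]
[636.97464333 205.05964057  52.        ] large top [442.10047453  99.78222512  85.        ]
```

step_arm(series=[[0.3,-0.83,0.12,0,0,0],[0.3,-0.83,0.12,0,0,0],[0.3,-0.83,0.12,0,0,0],[0.3,-0.83,0.12,0,0,0],[0.3,-0.83,0.12,0,0,0],[0.3,-0.83,0.12,0,0,0],[0.3,-0.83,0.12,0,0,0],[0.3,-0.83,0.12,0,0,0],[0.3,-0.83,0.12,0,0,0],[0.3,-0.83,0.12,0,0,0],[0.3,-0.83,0.12,0,0,0]], jaw=-1)

```text
clock: 2.62
position: [564.7, -229.7, 348.4]
ee_rot: [-0.647, 0.762, 0.001, -0.0]
contact_force: [-1.0, 0.5, -0.6]
gripper_width: 0.1
```

```bash
python3 shot.py b wrist
```

```text
[ 564.4287016  -228.86995759  348.78271072] [ 0.37397866 -0.49570142  0.3609919 ]
```

View pics/wrist_b.png

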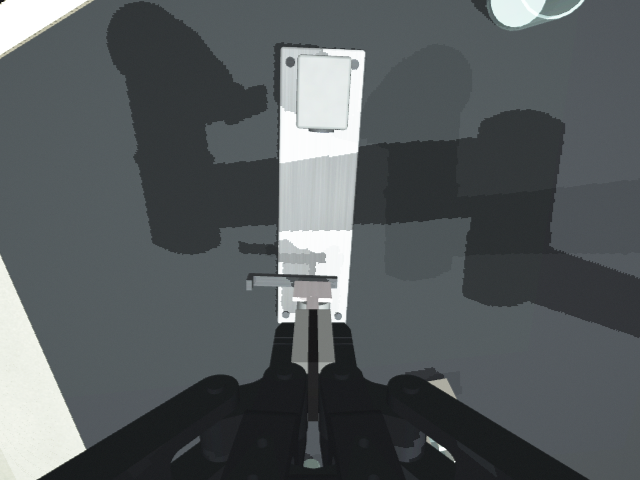

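Run:
```python
import pickle;from h import *
w=pickle.load(open("im_b.pkl","rb"))["wrist"]
g=cv2.cvtColor(w["image"],cv2.COLOR_RGB2GRAY).astype(float)
L=[];R=[]
for v in list(range(60,235,3))+list(range(308,318)):
    row=np.gradient(cv2.GaussianBlur(g,(3,3),0)[v])
    l=row[262:292];r=row[338:378]
    ul=262+l.argmax();ur=338+r.argmin()
    if l.max()>15:L.append((*plane(w,(ul,v),16)[:2],ul,v))
    if r.min()<-15:R.append((*plane(w,(ur,v),16)[:2],ur,v))
def fit(A):
    A=np.array(A);k=np.ones(len(A),bool)
    for _ in range(5):
        p=np.polyfit(A[k,1],A[k,0],1);e=A[:,0]-np.polyval(p,A[:,1]);k=abs(e)<max(1.5,1.5*np.std(e[k]))
    print(len(A),k.sum(),p,np.std(e[k]));return p
pl=fit(L);pr=fit(R)
T=[]
for u in range(285,362,3):
    c=np.gradient(cv2.GaussianBlur(g,(3,3),0)[:,u])[40:58]
    T.append(plane(w,(u,40+c.argmax()),16)[:2])
T=np.array(T);pt=np.polyfit(T[:,0],T[:,1],1);print("far edge",pt,np.median(T,0))
Bm=[]
for u in list(range(277,290,2))+[336,340,344]:
    c=np.gradient(cv2.GaussianBlur(g,(3,3),0)[:,u])[315:330]
    Bm.append(plane(w,(u,315+c.argmin()),16)[:2])
print(np.array(Bm))
c=w["image"][225:330,235:375,::-1];cv2.imwrite("pics/crop_b.png",cv2.resize(c,None,fx=5.6,fy=5.6,interpolation=cv2.INTER_NEAREST))
```

```text
69 69 [2.04302483e-01 6.51966848e+02] 0.3958504782318814
69 69 [2.04747982e-01 5.61527884e+02] 0.3424871939344754
far edge [-2.06717663e-01 -2.54484291e+02] [ 532.37411812 -364.87148997]
[[641.50097477 -53.65178617]
 [639.20310431 -51.77174666]
 [636.62272221 -51.34385164]
 [633.76677993 -52.36927767]
 [631.18866031 -51.94176577]
 [628.61051336 -51.51424934]
 [626.03233907 -51.08672837]
 [565.43737242 -41.03868049]
 [560.27965669 -40.18341185]
 [555.12183157 -39.32812507]]
```

View pics/crop_b.png

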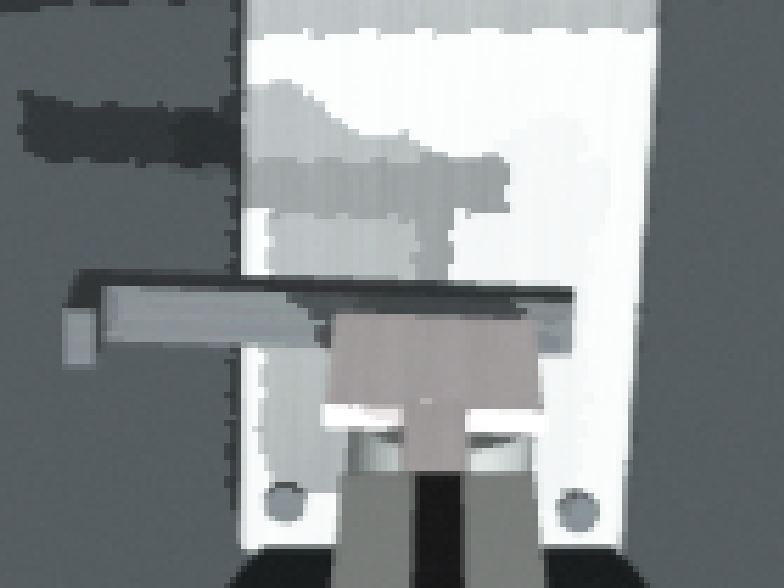

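Run:
```python
import pickle;from h import *
w=pickle.load(open("im_b.pkl","rb"))["wrist"];d0=pickle.load(open("im0.pkl","rb"))
a=-0.2018;X=np.array([np.cos(a),np.sin(a)]);Y=np.array([-np.sin(a),np.cos(a)]);C=np.array([565.4,-203.1])
def loc(P): q=P[:2]-C;return np.round([q@X,q@Y],1)
f=lambda x,y:(235+x/5.6-.5,225+y/5.6-.5)
for n,u,z in [("blade L back",(320,428),112),("blade R back",(545,428),112),("blade L front",(322,405),112),("blade R front",(545,407),112),("tab L z112",(404,415),112),("tab R",(465,415),112)]:
    print(n,loc(plane(w,f(*u),z)))
for u in [(299,55),(352,55),(296,128),(348,130)]: print("det top",loc(plane(w,u,115)))
c=w["image"][35:145,265:385,::-1];cv2.imwrite("pics/crop_b2.png",cv2.resize(c,None,fx=5,fy=5,interpolation=cv2.INTER_NEAREST))
t=d0["top"]["image"][155:225,355:425,::-1];s=d0["scene"]["image"][275:345,280:350,::-1]
cv2.imwrite("pics/crop_t.png",cv2.resize(np.hstack([t,s]),None,fx=5.7,fy=5.7,interpolation=cv2.INTER_NEAREST))
```

```text
blade L back [22.6 81.9]
blade R back [-18.5  80.3]
blade L front [22.3 77.2]
blade R front [-18.2  76.1]
tab L z112 [ 7.4 78.7]
tab R [-3.8 78.3]
det top [  21.2 -147.5]
det top [ -23.  -149.2]
det top [ 22.3 -88.8]
det top [-23.6 -88.8]
```

View pics/crop_b2.png

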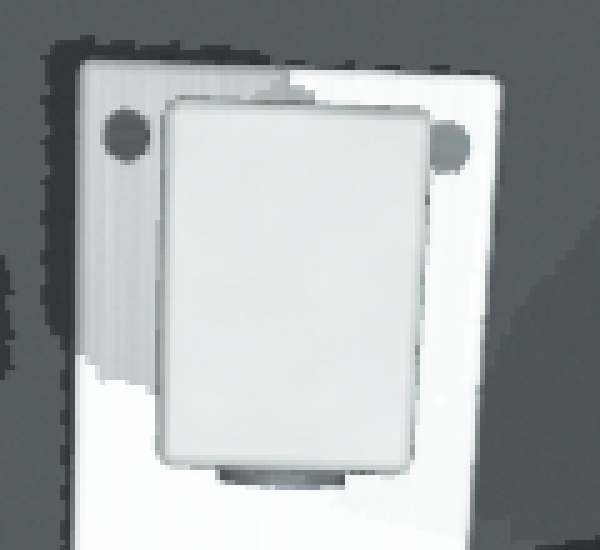

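View pics/crop_t.png

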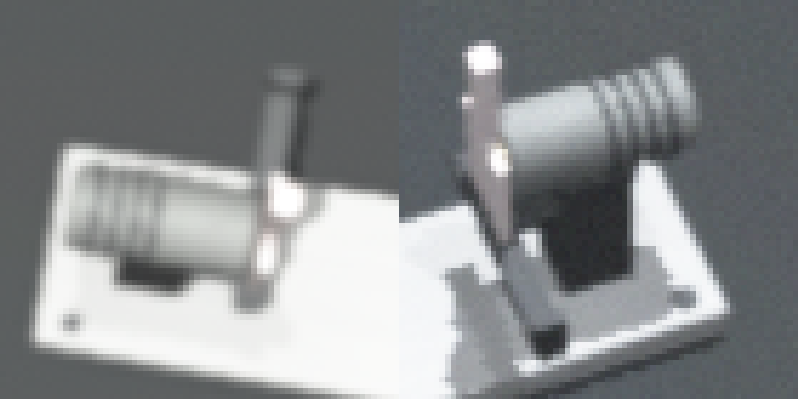

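The base gives its centre at about (565.4, −203.1) and a yaw of −0.202. The blade, 78 mm out, and the detector both agree with that. The tab is at local x ≈ +2, so the shutter is about 2 mm open. I'll bring the shut fingers down on the tab's −x side.

step_arm(series=[[-0.068,0.284,-0.37,0,0,-0.025],[-0.068,0.284,-0.37,0,0,-0.025],[-0.068,0.284,-0.37,0,0,-0.025],[-0.068,0.284,-0.37,0,0,-0.025],[-0.068,0.284,-0.37,0,0,-0.025],[-0.068,0.284,-0.37,0,0,-0.025],[-0.068,0.284,-0.45,0,0,-0.025],[-0.068,0.284,-0.51,0,0,-0.025],[-0.068,0.284,-0.56,0,0,-0.025],[-0.068,0.284,-0.56,0,0,-0.025]])

```text
clock: 3.5
position: [535.0, -115.5, 122.8]
ee_rot: [-0.633, 0.774, 0.002, -0.002]
contact_force: [-0.8, -0.3, 0.0]
gripper_width: -0.2
```

```bash
python3 shot.py c wrist scene
```

```text
[ 537.90906969 -116.10258091  126.59419489] [0.71035681 0.08123515 0.2153786 ]
```

View pics/wrist_c.png

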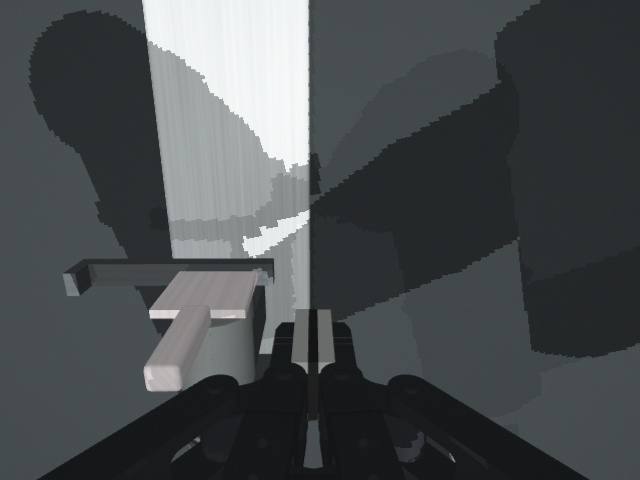

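View pics/scene_c.png

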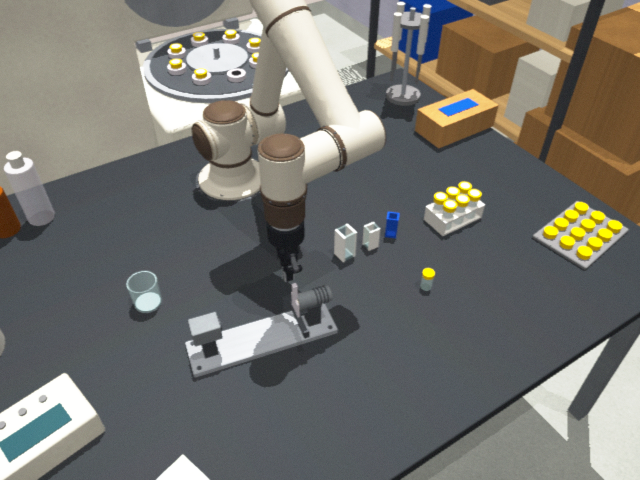

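```bash
cat > loc.py <<'E'
from h import *
a=-0.2018;X=np.array([np.cos(a),np.sin(a)]);Y=np.array([-np.sin(a),np.cos(a)]);C=np.array([565.4,-203.1])
def loc(P): q=np.array(P)[:2]-C;return np.round([q@X,q@Y],1)
E
python3 - <<'E'
import pickle;from loc import *
w=pickle.load(open("im_c.pkl","rb"))["wrist"]
for u,z in [((143,366),156),((179,366),156),((147,391),156),((183,389),156),((148,318),112),((244,318),112)]:print(loc(plane(w,u,z)))
print(loc([537.1,-116.5]))
E
```

```text
[ 6.5 73.7]
[-4.7 73.8]
[ 6.5 83.2]
[-5.1 82.4]
[22.3 81.2]
[-17.9  81.3]
[-45.1  79.2]
```

step_arm(series=[[0.0245,-0.005,0,0,0,0],[0.049,-0.01,0,0,0,0],[0.06125,-0.0125,0,0,0,0],[0.0735,-0.015,0,0,0,0],[0.08575,-0.0175,0,0,0,0],[0.098,-0.02,0,0,0,0],[0.11,-0.0225,0,0,0,0],[0.1225,-0.025,0,0,0,0],[0.1225,-0.025,0,0,0,0]])

```text
clock: 4.35
position: [587.2, -126.8, 125.2]
ee_rot: [-0.632, 0.775, -0.0, 0.0]
contact_force: [0.9, -0.6, -0.2]
gripper_width: -0.2
```

```bash
python3 shot.py d wrist; python3 -c "
import pickle;from loc import *
s=pickle.load(open('im_d.pkl','rb'))['st'];print(loc(s['position']))"
```

```text
[ 586.86634492 -126.65507793  125.0998056 ] [-0.27829996  0.4722593   0.49234604]
[ 5.7 79.2]
```

View pics/wrist_d.png

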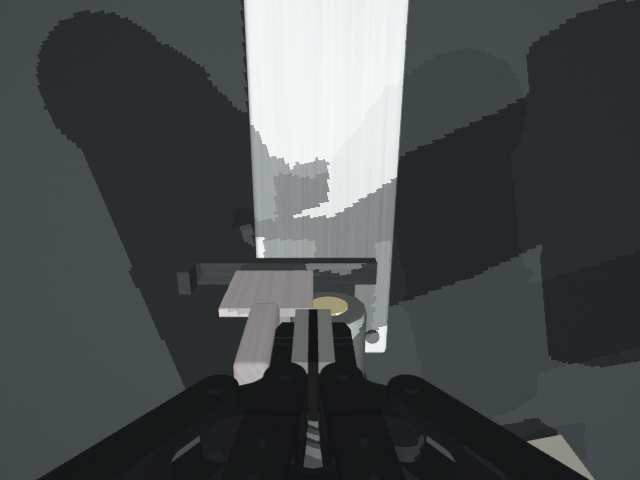

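```bash
python3 -c "
import pickle;from loc import *
w=pickle.load(open('im_d.pkl','rb'))['wrist']
for u in [(219,314),(314,314)]:print(loc(plane(w,u,112)))
for u in [(236,380),(266,380)]:print(loc(plane(w,u,156)))"
```

```text
[46.7 80.2]
[ 6.3 80.2]
[31.7 80.3]
[21.9 80.4]
```

step_arm(series=[[0.0074,-0.0015,0,0,0,0],[0.0147,-0.003,0,0,0,0],[0.022,-0.0045,0,0,0,0],[0.0294,-0.006,0,0,0,0],[0.0294,-0.006,0,0,0,0]])

```text
clock: 4.82
position: [598.4, -129.0, 125.1]
ee_rot: [-0.632, 0.775, -0.0, 0.0]
contact_force: [0.2, 0.2, -0.8]
gripper_width: -0.3
```

step_arm(series=[[0.00245,-0.0005,0,0,0,0],[0.0049,-0.001,0,0,0,0],[0.0049,-0.001,0,0,0,0]])

```text
clock: 5.07
position: [599.9, -129.3, 125.2]
ee_rot: [-0.632, 0.775, 0.0, -0.0]
contact_force: [-0.9, -0.2, -0.4]
gripper_width: 0.1
```

step_arm(series=[[0.00245,-0.0005,0,0,0,0],[0.0037,-0.00075,0,0,0,0],[0.0037,-0.00075,0,0,0,0]])

```text
clock: 5.32
position: [600.3, -129.5, 125.2]
ee_rot: [-0.632, 0.775, 0.001, -0.001]
contact_force: [-4.9, 1.6, 1.9]
gripper_width: 0.1
```

step_arm(series=[[0.00245,-0.0005,0,0,0,0],[0.0037,-0.00075,0,0,0,0],[0.0037,-0.00075,0,0,0,0]])

```text
clock: 5.57
position: [600.4, -129.5, 125.1]
ee_rot: [-0.632, 0.775, 0.002, -0.002]
contact_force: [-8.0, 2.6, 3.8]
gripper_width: 0.1
```

The position stalls at 600.4 while the force climbs to 8 N, so the tab is at its stop. I'll back off, rise and check.

step_arm(series=[[-0.03,0.006,0,0,0,0],[-0.03,0.006,0.05,0,0,0],[-0.05,0.006,0.15,0,0,0],[-0.1,0.006,0.25,0,0,0],[-0.15,0.006,0.35,0,0,0],[-0.15,0.006,0.35,0,0,0],[-0.15,0.006,0.35,0,0,0]], jaw=-1)

```text
clock: 6.15
position: [544.6, -127.9, 270.3]
ee_rot: [-0.632, 0.775, -0.004, 0.004]
contact_force: [-0.9, -0.7, -0.8]
gripper_width: -0.1
```

```bash
python3 shot.py e wrist
```

```text
[ 543.85691465 -127.56409958  267.35660876] [-1.25609068 -1.11512688 -0.24847673]
```

View pics/wrist_e.png

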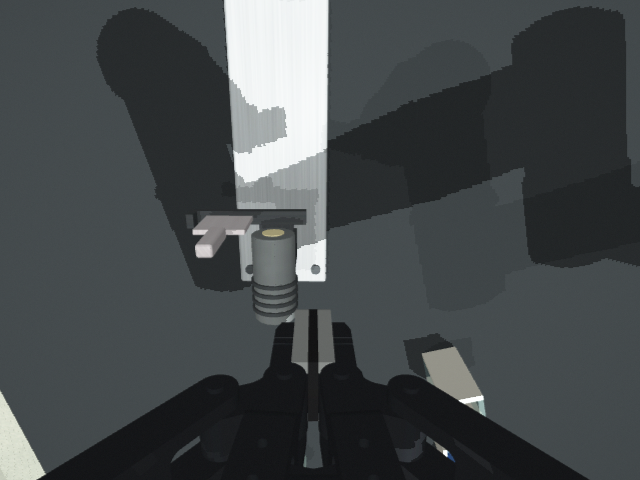

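```bash
python3 -c "
import pickle;from loc import *
w=pickle.load(open('im_e.pkl','rb'))['wrist']
for u in [(193,233),(252,233)]:print('blade',loc(plane(w,u,112)))
for u in [(196,250),(212,250)]:print('tab',loc(plane(w,u,156)))
for u in [(253,260),(295,260),(252,285),(298,285)]:print('lamp',loc(plane(w,u,95)))
for u in [(250,269),(315.5,269)]:print('holes',loc(plane(w,u,16)))
"
```

```text
blade [59.3 80.3]
blade [13.8 80.1]
tab [44.4 78.3]
tab [33.7 78.3]
lamp [ 17. 109.]
lamp [-17.9 108.8]
lamp [ 18.9 131.7]
lamp [-20.1 131.5]
holes [ 33.9 149.7]
holes [-34.5 149.4]
```

Shutter is fully open: the tab centre reads about +39 to 40, and the blade is against the rail's end stop. Now the cell, with jaws open and aligned to −0.065 rad.

step_arm(series=[[-0.232,0.767,0,0,0,0.087],[-0.232,0.767,0,0,0,0.087],[-0.232,0.767,0,0,0,0.087],[-0.232,0.767,0,0,0,0.087],[-0.232,0.767,0,0,0,0.087],[-0.232,0.767,0,0,0,0.087],[-0.232,0.767,0,0,0,0.087],[-0.232,0.767,0,0,0,0.087],[-0.232,0.767,-0.1,0,0,0.087],[-0.232,0.767,-0.2,0,0,0.087],[-0.232,0.767,-0.25,0,0,0.087],[-0.232,0.767,-0.25,0,0,0.087]], jaw=1)

```text
clock: 7.2
position: [446.8, 177.5, 158.8]
ee_rot: [-0.683, 0.73, 0.001, -0.007]
contact_force: [-0.9, -0.8, 0.6]
gripper_width: 85.6
```

```bash
python3 shot.py f wrist
```

```text
[448.83660314 178.42088493 161.99946045] [-0.87776811  1.31101508  0.02969615]
```

View pics/wrist_f.png

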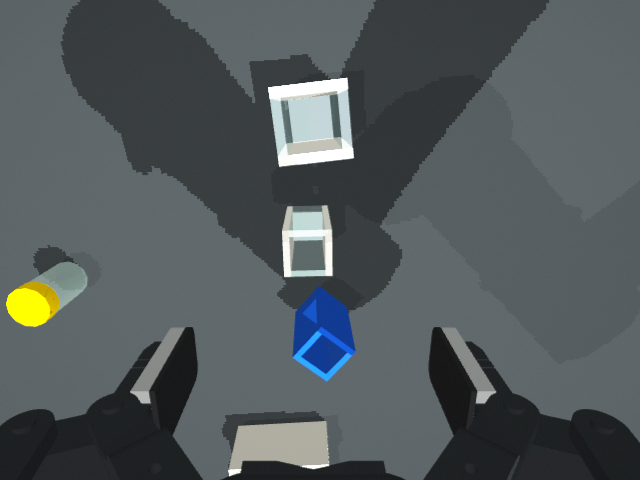

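Run:
```python
import pickle;from h import *
w=pickle.load(open("im_f.pkl","rb"))["wrist"]
c=w["image"][195:295,260:360,::-1];cv2.imwrite("pics/crop_f.png",cv2.resize(c,None,fx=6,fy=6,interpolation=cv2.INTER_NEAREST))
```

```text
(no output)
```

View pics/crop_f.png

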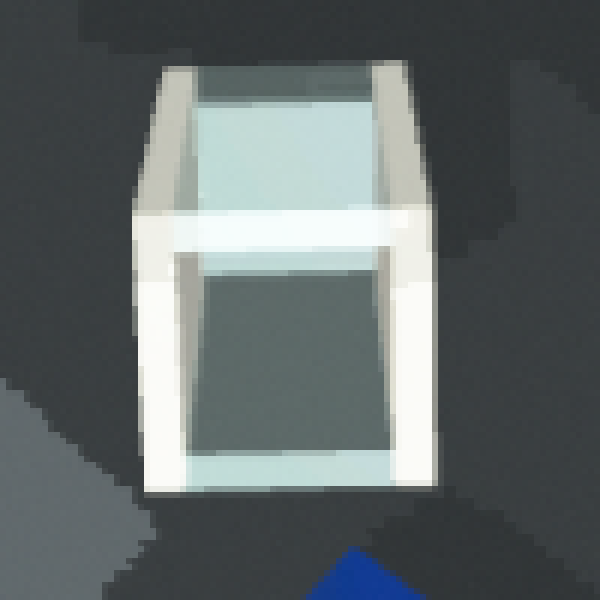

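Run:
```python
import pickle;from h import *
d=pickle.load(open("im_f.pkl","rb"));w=d["wrist"]
f=lambda l:[(260+x/6-.5,195+y/6-.5) for x,y in l]
P=np.array([plane(w,u,65)[:2] for u in f([(132,212),(434,205),(437,487),(145,492)])])
print(P.mean(0),np.linalg.norm(P-np.roll(P,1,0),axis=1))
for i in range(4):
    e=P[i]-P[i-1];print((np.arctan2(e[1],e[0])+np.pi/4)%(np.pi/2)-np.pi/4)
from bench import arm
print(arm.read_state()["position"],w["world_from_camera"][:3,3])
```

```text
[450.00970543 179.3694611 ] [30.33302112 30.23584066 30.54262193 30.37842049]
-0.04606988607315787
-0.04529754986337586
-0.041419976265721026
-0.05219000496346515
[448.83660314 178.42088493 161.99946045] [443.52408637  95.17726114 302.08828762]
```

step_arm(series=[[0,0,-0.08,0,0,0.008],[0,0,-0.16,0,0,0.008],[0,0,-0.23,0,0,0.008],[0,0,-0.29,0,0,0.008],[0,0,-0.33,0,0,0.008],[0,0,-0.345,0,0,0.008],[0,0,-0.345,0,0,0.008],[0,0,-0.345,0,0,0.008]])

```text
clock: 7.92
position: [451.4, 180.1, 28.4]
ee_rot: [-0.688, 0.725, -0.0, 0.001]
contact_force: [0.3, -0.1, -0.1]
gripper_width: 85.4
```

step_arm(series=[[0,0,0,0,0,0],[0,0,0,0,0,0],[0,0,0,0,0,0],[0,0,0,0,0,0],[0,0,0,0,0,0],[0,0,0,0,0,0],[0,0,0,0,0,0],[0,0,0,0,0,0]], jaw=-1)

```text
clock: 8.58
position: [450.3, 179.5, 28.0]
ee_rot: [-0.688, 0.725, -0.0, 0.0]
contact_force: [-1.9, 0.3, 4.7]
gripper_width: 29.2
```

```bash
python3 shot.py g wrist scene
```

```text
[450.35761385 179.53960636  27.99613776] [-2.19530747 -0.8100683   6.07510985]
```

View pics/wrist_g.png

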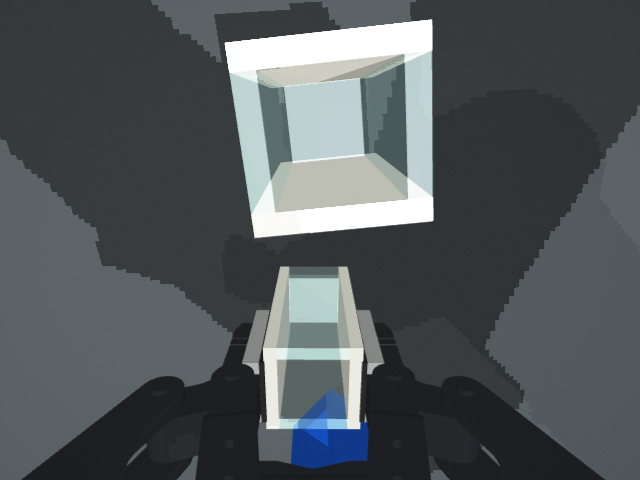

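The cell is gripped at 29.2 mm, with the pads on the white walls only. I'll lift it, then check it in the grip.

step_arm(series=[[0,0,0.03,0,0,0],[0,0,0.08,0,0,0],[0,0,0.15,0,0,0],[0,0,0.23,0,0,0],[0,0,0.32,0,0,0],[0,0,0.4,0,0,0],[0,0,0.46,0,0,0],[0,0,0.5,0,0,0],[0,0,0.5,0,0,0],[0,0,0.5,0,0,0]])

```text
clock: 9.52
position: [449.8, 179.3, 227.3]
ee_rot: [-0.688, 0.726, 0.0, 0.0]
contact_force: [-0.5, -0.2, -1.0]
gripper_width: 28.9
```

step_arm(series=[[0.02,-0.065,0,0,0,-0.015],[0.045,-0.15,0,0,0,-0.04],[0.07,-0.24,0,0,0,-0.06],[0.1,-0.34,0,0,0,-0.08],[0.13,-0.44,0,0,0,-0.095],[0.16,-0.54,0,0,0,-0.095],[0.19,-0.64,0,0,0,-0.095],[0.22,-0.74,0,0,0,-0.095],[0.25,-0.83,0,0,0,-0.095],[0.275,-0.9,0,0,0,-0.095],[0.288,-0.945,0,0,0,-0.095],[0.288,-0.956,0,0,0,-0.095]])

```text
clock: 10.52
position: [564.7, -205.8, 223.7]
ee_rot: [-0.631, 0.776, 0.002, -0.002]
contact_force: [0.6, -0.2, -1.4]
gripper_width: 29.7
```

step_arm(series=[[0,0,0,0,0,0],[0,0,0,0,0,0],[0,0,0,0,0,0],[0,0,0,0,0,0]])

```text
clock: 10.85
position: [565.0, -201.9, 227.2]
ee_rot: [-0.633, 0.774, 0.0, -0.0]
contact_force: [-0.2, 0.9, -0.7]
gripper_width: 29.4
```

```bash
python3 shot.py i wrist scene top
```

```text
[ 565.25124759 -202.19683839  227.65472225] [-0.6663692   0.03170259 -0.44291719]
```

View pics/wrist_i.png

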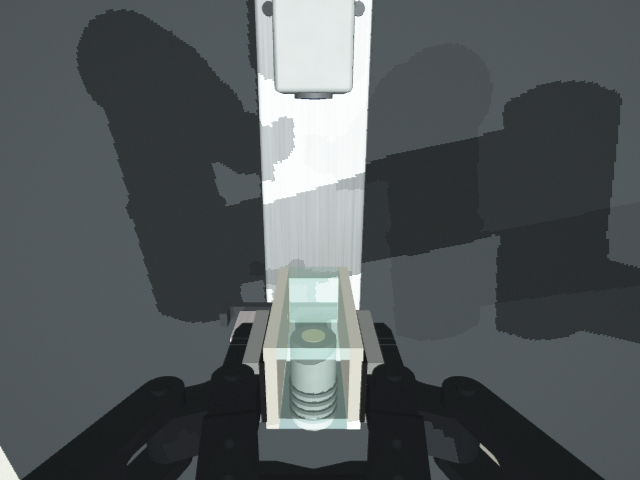

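View pics/scene_i.png

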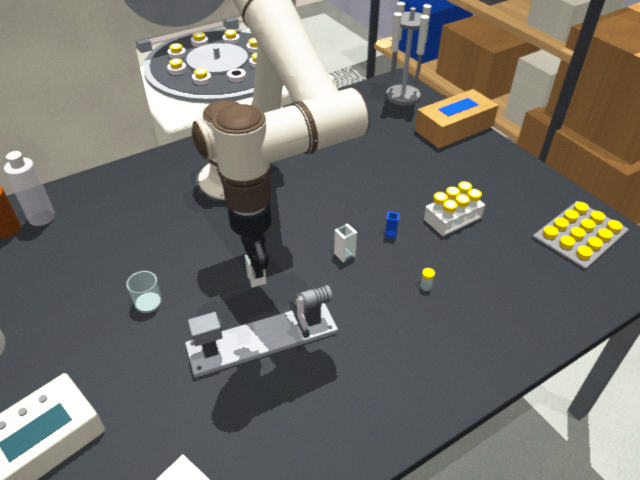

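Run:
```python
import pickle;from loc import *
for tag,z in (("g",0),("i",200)):
    d=pickle.load(open(f"im_{tag}.pkl","rb"));w=d["wrist"]
    c=w["image"][255:440,225:400,::-1];cv2.imwrite(f"pics/crop_{tag}.png",cv2.resize(c,None,fx=3.2,fy=3.2,interpolation=cv2.INTER_NEAREST))
a=cv2.imread("pics/crop_g.png");b=cv2.imread("pics/crop_i.png");o=np.hstack([a,b]);o=cv2.resize(o,(800,int(o.shape[0]*800/o.shape[1])),interpolation=cv2.INTER_AREA);cv2.imwrite("pics/crop_gi.png",o)
```

```text
(no output)
```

View pics/crop_i.png

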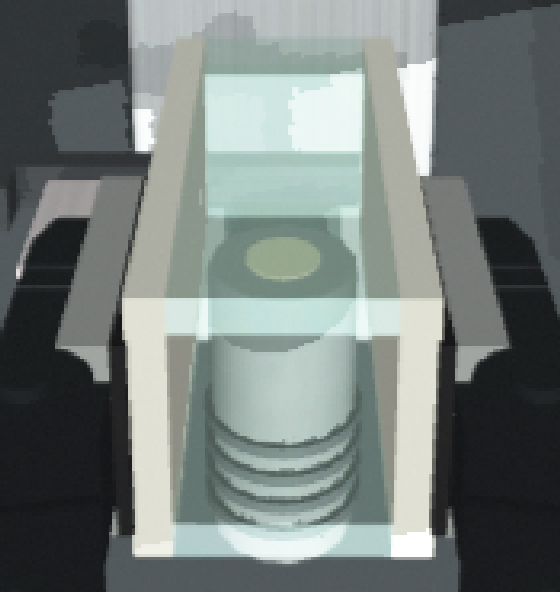

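View pics/crop_g.png

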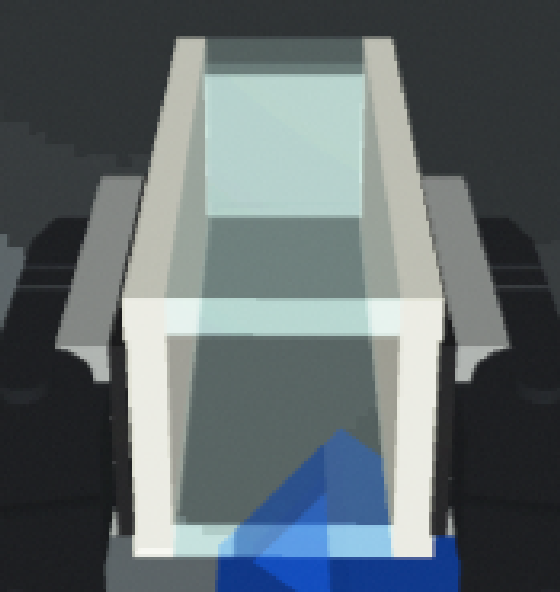

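Run:
```python
import pickle;from loc import *
L=[(122,297),(444,297),(434,556),(132,556)];F=[(176,38),(394,38)]
f=lambda l:[(225+x/3.2-.5,255+y/3.2-.5) for x,y in l]
for tag,z in (("g",65),("i",265)):
    d=pickle.load(open(f"im_{tag}.pkl","rb"));w=d["wrist"]
    P=np.array([plane(w,u,z)[:2] for u in f(L)]);m=P.mean(0);e=P[1]-P[0]+P[2]-P[3]
    B=np.array([plane(w,u,z-65)[:2] for u in f(F)])
    print(tag,m,loc(m),"minus tcp",m-d["st"]["position"][:2],"yaw",np.arctan2(-e[1],-e[0]),np.linalg.norm(P-np.roll(P,1,0),axis=1),"front tilt dx,dy",loc(B.mean(0))-loc(P[:2].mean(0)))
# detector & base in this view
w=pickle.load(open("im_i.pkl","rb"))["wrist"]
g=cv2.GaussianBlur(cv2.cvtColor(w["image"],cv2.COLOR_RGB2GRAY),(3,3),0).astype(float)
l=[];r=[]
for v in range(105,245,4):
    q=np.gradient(g[v]);a=250+q[250:280].argmax();b=350+q[350:385].argmin()
    l.append(loc(plane(w,(a,v),16)));r.append(loc(plane(w,(b,v),16)))
l=np.array(l);r=np.array(r);print("base edges x",np.median(l,0),np.median(r,0),"slope",np.polyfit(l[:,1],l[:,0],1)[0],np.polyfit(r[:,1],r[:,0],1)[0])
for u in [(275,70),(354,70),(297,95),(332,95)]:print(loc(plane(w,u,115)))
```

```text
g [451.02714302 179.34146874] [-188.7  351.8] minus tcp [ 0.66952917 -0.19813762] yaw -0.052102138792311146 [30.05929842 29.89084165 30.04807519 30.2884219 ] front tilt dx,dy [-0.3  0.3]
i [ 565.45803618 -202.68503768] [-0.   0.4] minus tcp [ 0.20678859 -0.48819929] yaw -0.2011663555188807 [29.81873405 29.66447612 29.81916509 30.0568412 ] front tilt dx,dy [-0.3  0.5]
base edges x [ 44.  -26.1] [-44.6 -26.2] slope 0.0022663411241717036 0.0007031173635458815
[  21.6 -100.6]
[ -23.5 -100.6]
[  9.2 -87.2]
[-11.1 -87.2]
```

The cell hasn't slipped: the rim is at the same pixels before and after the lift, it's upright, yaw −0.201 against the beam's −0.202, and centred to within 0.5 mm. I'll lower it straight to beam height.

step_arm(series=[[-0.001,-0.001,-0.03,0,0,0],[-0.001,-0.001,-0.08,0,0,0],[-0.001,-0.001,-0.13,0,0,0],[-0.001,-0.001,-0.18,0,0,0],[-0.001,-0.001,-0.23,0,0,0],[-0.001,-0.001,-0.27,0,0,0],[-0.001,-0.001,-0.3,0,0,0],[-0.001,-0.001,-0.325,0,0,0],[-0.001,-0.001,-0.34,0,0,0],[-0.001,-0.001,-0.344,0,0,0],[-0.001,-0.001,-0.344,0,0,0],[-0.001,-0.001,-0.344,0,0,0]])

```text
clock: 12.0
position: [565.5, -203.6, 90.5]
ee_rot: [-0.632, 0.775, -0.001, 0.0]
contact_force: [0.3, 0.9, -0.6]
gripper_width: 29.2
```

step_arm(series=[[0,0,0,0,0,0],[0,0,0,0,0,0],[0,0,0,0,0,0],[0,0,0,0,0,0],[0,0,0,0,0,0],[0,0,0,0,0,0]])

```text
clock: 12.5
position: [564.8, -203.6, 89.8]
ee_rot: [-0.632, 0.775, -0.0, 0.0]
contact_force: [0.0, -0.6, -1.1]
gripper_width: 29.1
```

```bash
python3 shot.py j wrist scene top
```

```text
[ 564.84567667 -203.52660446   89.70658778] [ 1.1335064  -0.10493828 -1.51343025]
```

View pics/wrist_j.png

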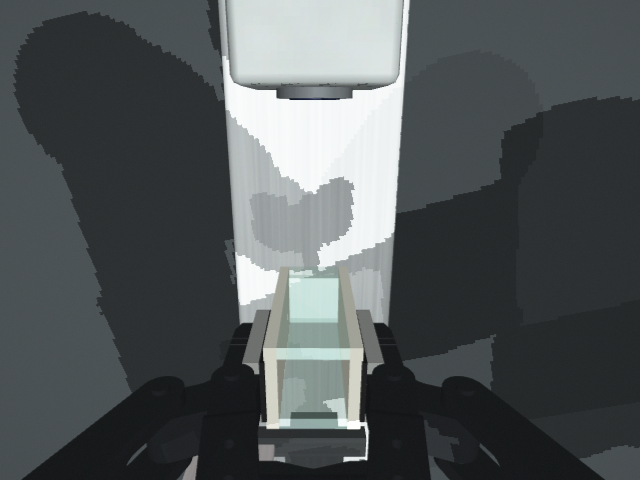

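View pics/scene_j.png

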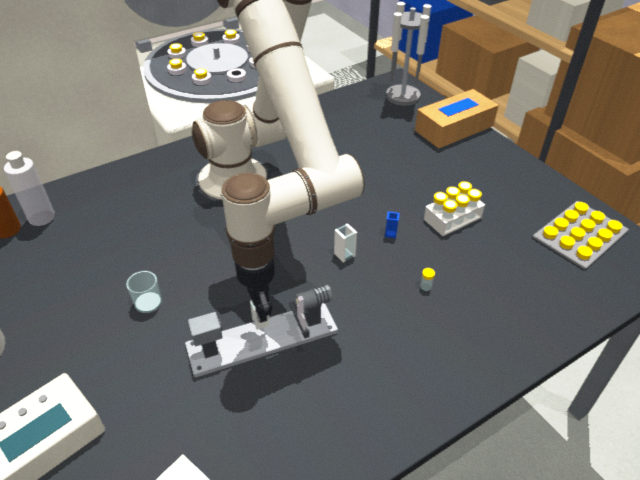

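Run:
```python
import pickle;from loc import *
d=pickle.load(open("im_j.pkl","rb"));w=d["wrist"]
f=lambda l:[(225+x/3.2-.5,255+y/3.2-.5) for x,y in l]
P=np.array([plane(w,u,127.5)[:2] for u in f([(122,297),(444,297),(434,556),(132,556)])]);e=P[1]-P[0]
print(loc(P.mean(0)),np.arctan2(-e[1],-e[0]))
for u in [(230,60),(400,60)]:print("det",loc(plane(w,u,115)))
from bench import arm
print(arm.read_state()["joint_vel"].round(3)); print(arm.job_done())
```

```text
[ 0.2 -1.1] -0.2024053746799065
det [ 21.8 -94.8]
det [-22.7 -94.8]
[ 0.    -0.001 -0.     0.     0.002  0.001]
the job is handed in; nothing more can be done
None
```

I opened the shutter fully, then picked up the small square cell that isn't blue by its frosted faces. I handed the job in at about 12.6 s of the 50 s limit, with the arm still holding the cell in the beam. No verdict was reported.

**Shutter:** I pushed the tab until it stopped moving and the force rose to about 8 N. In the picture taken afterwards, the tab was at about +39 mm of its 40 mm travel, which is within measuring error.

**Cell:**

| Check | Last measurement |
|---|---|
| Position across the beam | 0.2 mm off centre |
| Position along the beam | 1.1 mm towards the detector |
| Height | about 95 mm, worked out from the lift since nothing slipped |
| Angle to the beam | −0.2024 rad against −0.2018 rad for the beam |
| Tilt | none seen beyond about 0.5 mm over its height, checked just before lowering |
| Grip | 29.1 mm opening, arm still |

The cell's rim stayed at the same pixels before and after the lift. The contact force readings stayed within about 2 N while I lowered it, so it did not touch the photometer.

**Bystanders:** the vial, beaker and tube rack look unmoved in the last scene picture, though I did not measure them.

**Disagreements:**
- The first two readings of the cell's angle differed (−0.065 and −0.046 rad), so I gripped at −0.053; the jaws then aligned the cell.
- The detector's top edges average about 0.5 mm to one side of the centre line from the base, and I left that as within the camera calibration.

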